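# Collapse the round-footed aerial mast

## Task

Two telescopic aerial masts stand extended on the electronics bench. Collapse the one on the round foot fully home for storage, innermost tube first and then the middle tube; leave the mast on the square foot extended as it is.

Things in the scene. Friction and masses are not known exactly. Their poses are not given: they have to be found in the camera images.
- round_cap (a point): Centre of the flat top of the mast to collapse: black disc cap 34 mm across, 12 mm high, on the inner tube (16 mm across). Upright, fixed to the bench by a round dark steel foot 110 mm across, 25 mm high. Cap top: 227 to 257 mm above the bench at the start, 137 mm with both tubes home, when the cap rests on the middle tube's collar and that collar on the outer tube's. z up.
- round_inner (a joint): How far the inner tube (with its cap) is pushed down into the middle tube, m: 0 fully out, 0.060 fully home; starts 0 to 0.015. About 4 N of friction; stays where left. Once home it passes further pushing on to the middle tube.
- round_middle (a joint): How far the middle tube (26 mm across, black collar on top 32 mm across, 10 mm high) is pushed down into the outer tube (36 mm across, top 115 mm above the bench), m: 0 fully out, 0.060 fully home; starts 0 to 0.015. About 10 N of friction, so a push on the cap moves the inner tube first; stays where left.
- square_cap (a point): Centre of the flat top of the other mast, to be left as it is: same tubes and cap, fixed to the bench by a square dark steel foot 100 x 100 mm, 25 mm high. Cap top 227 to 257 mm above the bench. The masts stand at least 240 mm apart, either one on the left. Near them lie a screwdriver, a spool and a multimeter, all under 45 mm high.
Mind the look-alikes: they are no part of the job. What is shaped like the part that bears round_cap but blue is not meant.

How it is judged:
By the outcome, as a careful person would: the job done as asked, in the order asked, and still so for the second after the job is handed in, with the robot touching nothing.
It also fails if it takes over 32 s, if anything falls off the work surface, if the arm or the gripper's body presses on something with over 40 N, if the wrist force passes 120 N, or if a joint passes its speed limit or range.

## Robot

A 6-joint arm with a two-finger parallel gripper is mounted at the origin on the work surface. World frame = base frame: x ahead of the robot, y to its left, z up, the work surface at z = 0. Lengths are in mm, angles in degrees, forces in N, time in s.
With the tool pointing down it reaches from about 350 to 850 mm from the base axis. Payload 8.1 kg.
Tool frame: the origin (TCP) lies between the finger pads; the fingertips stand 17 mm ahead of it and the grasp point (between the pads) lies 2 mm behind it; z points along the fingers, y is the line along which they close (so a half turn about z gives the same grasp; the last joint's range is limited). The gripper opens to 85 mm and grips with 20 to 120 N. Pads are 22 mm wide; open, the fingers measure 114 mm over their backs; the gripper's body (76 mm by 85 mm) begins 54 mm behind the grasp point. The pads swing forward as they close: fully open they stand 13 mm farther back than shut.
Start: joints at [-77.945, 7.471, 85.268, -0, 87.261, -4.893], TCP at [174.923, -573.94, 248.292] pointing down, gripper open.
Joint ranges: [-169.43, 169.43], [-51.17, 129.36], [1.28, 143.12], [-76.62, 256.62], [0, 156.53], [-152.29, 152.29]. Speed limits (degrees/s): [136.94, 136.94, 159.86, 180, 180, 180].

## Interface

Orientations are given as [roll, pitch, yaw] about the fixed x, y, z axes, in that order (R = Rz(yaw) Ry(pitch) Rx(roll)).
In Python, from bench import sense, snapshot, hand_in, trace, place_of gives the robot as it stands.
- The arm moves only by the shell command python3 -m handwheel 'ROWS' [FORCE]. ROWS is JSON, a list of rows, each a list of 7 numbers: the opening, from -1 (shut) to 1 (fully open), then the shift along the tool's x, y, z in cm, then the turn, a rotation vector about the tool's x, y, z in rad. A call has 1 to 12 rows; each row shifts and turns the commanded pose from where the row before left it, along the tool's axes as they then stand; what a row does not reach is not made up. A row lasts 1/12 s, in which the tool goes at most 41.7 mm and 7.16 degrees, less where a joint would pass 70% of its speed; a pose out of reach is approached as far as the arm can. A call with a gripper value outside its range is refused whole. The fingers move at their own pace and stop on an object; FORCE is the grip in N (left out, the last holds). Time passes only in rows, so rows that do not move let the fingers close. It gives the time, the measured TCP pose, the force, the opening and the grip force at its end, in the units of the state.
- sense(): the state, without advancing time (a new reading comes with each control period).
- snapshot(name): name is "side" or "top" or "wrist"; returns a dict with "image" (384x512x3 uint8, red, green, blue), "intrinsics" (3x3 intrinsics, pixels), "R" (3x3) and "t" (3): a world point X has camera coordinates R X + t. Camera axes: x right, y down, z forward; pixel columns grow to the right and rows downward; lengths in mm; the calibration is good to about 2 mm. The wrist camera is an equidistant fisheye: a pixel r from the principal point sees the ray r / f radians off the axis. A picture is of the moment at which its call begins. There is no depth.
- hand_in(): hands the job in; it is judged then, once.
Trained networks look in a picture, given as the dict that the camera call returned (one of the last four; its "shot" number tells which), for a name from the list of things; names that differ only in an ending like _2 or _b are one class to them, and where a whole thing is asked for, a point or a joint stands for the part that bears it (a point fixed in the world has none). Each returns a list of dicts, best first, with "conf" (0 to 1); they miss things now and then, are a little off and sometimes report something else, mostly with a low value. They report only what shows in the picture. A call takes as long as a camera call. They do not tell look-alikes from the thing itself.
- trace(picture, query): "pixels" (384x512 bool, what is visible of it).
- place_of(picture, query): "location" ([x, y, z] in mm, in world coordinates, good to about 4 mm: a listed point, or the origin of a listed thing).
The state is a dict: "time": time; "joint_pos": joint angles; "qd": joint speeds; "joint_efforts": joint torques, N m; "tool_pos": TCP position; "tcp_rot": TCP orientation; "ft_force": force on the tool from outside, world axes, zero at the start; "wrist_torque": the same for the moment, N m; "finger_gap": finger opening in mm; "grip_force": force on a finger pad.
Only numpy, scipy, OpenCV 4.12 (cv2) and the standard library are available. Lean on these libraries where they do the work, as an engineer would, in place of code of your own. Each camera call takes 0.05 s, during which the arm holds its last target. There are 200 camera calls.

## Working session

There is one attempt and no reset: what is moved stays moved. The work goes in short steps, Python scripts to look and compute and a shell command to move; the robot and the scene stay as the last step left them, time stands still between calls to the robot, and variables do not carry over. Pictures are saved under pics/ and viewed, at most 10 in all, crops included, and the job is handed in when it is done.

```bash
mkdir -p pics; python3 - <<'E'
from bench import *
import cv2,numpy as np
ims=[]
for n in("side","top"):
    p=snapshot(n); ims.append(p["image"])
    for q in("round_cap","square_cap"):
        for d in place_of(p,q)[:4]:
            X=np.array(d["location"]);c=p["R"]@X+p["t"];u=p["intrinsics"]@c
            print(n,q,round(d["conf"],2),X.round(),(u/u[2])[:2].round())
    cv2.imwrite(f"pics/{n}.png",cv2.cvtColor(p["image"],cv2.COLOR_RGB2BGR))
s=sense();print(s["time"],s["tool_pos"],s["tcp_rot"],s["ft_force"])
E
```

```text
side round_cap 0.89 [720. 220. 259.] [132. 190.]
side round_cap 0.77 [390. 230. 261.] [271. 250.]
side round_cap 0.73 [366.  72. 258.] [317. 203.]
side round_cap 0.66 [484. 361. 257.] [186. 283.]
side square_cap 0.64 [ 474. -268.  231.] [329. 119.]
top round_cap 0.67 [563. 201. 248.] [189. 171.]
top round_cap 0.64 [722. 220. 252.] [180. 103.]
top round_cap 0.64 [386. 228. 258.] [175. 251.]
top round_cap 0.55 [487. 358. 254.] [116. 206.]
top square_cap 0.61 [ 476. -268.  231.] [400. 205.]
0.3 [ 174.87295601 -573.77555823  247.93332176] [-1.79963810e+02 -2.17284861e-03  1.69475136e+01] [ 0.61073833  0.07822066 -0.48264927]
```

View pics/side.png

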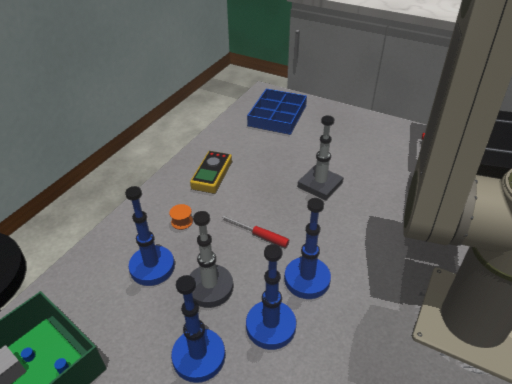

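View pics/top.png

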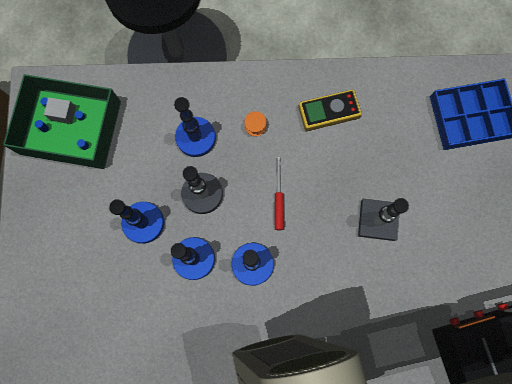

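The side view shows five round-foot masts. Four have blue feet (side caps at about (134,192), (186,285), (273,252) and (316,204)). The fifth is grey on a dark round foot, with its cap at side (202,218) and top (190,173). The dark square-foot mast has its cap at side (328,120). The dark round one at top (190,173) fits the description, because the blue ones are look-alikes. I'll confirm it in a crop and triangulate.

```bash
python3 - <<'E'
from bench import *
import cv2,numpy as np
P=[];crops=[]
for n,(u,v) in(("side",(202,218)),("top",(190,173))):
    p=snapshot(n);P.append(p)
    im=cv2.cvtColor(p["image"],cv2.COLOR_RGB2BGR)
    c=cv2.resize(im[v-30:v+70,u-40:u+50] if n=="side" else im[v-40:v+60,u-40:u+50],None,fx=4.4,fy=5,interpolation=cv2.INTER_CUBIC)
    crops.append(c)
    for d in place_of(p,"round_cap"):
        print(n,round(d["conf"],2),np.round(d["location"],1))
cv2.imwrite("pics/crop.png",np.hstack(crops))
a=[(p["intrinsics"]@np.c_[p["R"],p["t"]]) for p in P]
X=cv2.triangulatePoints(a[0],a[1],np.array([[202.],[217]]),np.array([[189.],[172]]));print((X[:3]/X[3]).T)
E
```

```text
side 0.86 [718.8 221.8 257.4]
side 0.8 [485.9 356.9 254.4]
side 0.77 [563.3 199.3 241.2]
side 0.73 [364.8  72.4 259.8]
side 0.67 [387.7 223.4 258.5]
top 0.74 [563.8 204.6 246.3]
top 0.62 [387.5 225.3 258.7]
top 0.54 [483.9 359.1 255.2]
top 0.5 [368.   71.9 256.5]
top 0.46 [720.4 221.2 253.9]
[[561.80891213 201.01539222 238.38243794]]
```

View pics/crop.png

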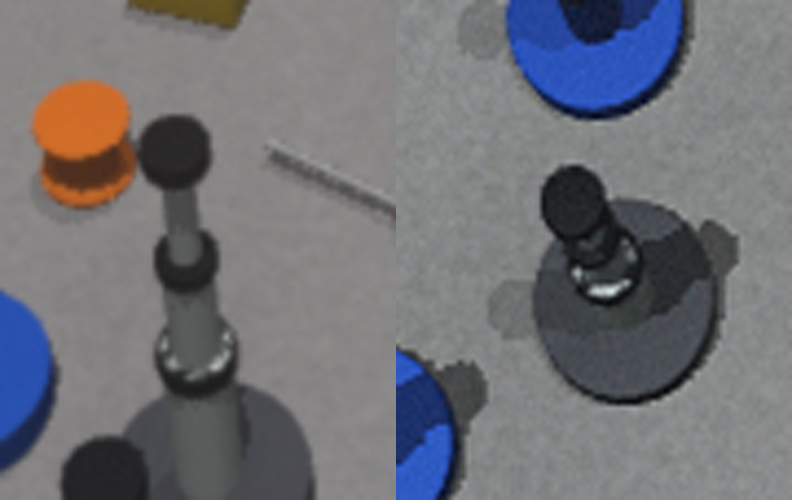

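The crop shows a black cap on grey tubes over a dark round foot, with its cap centre at side (202,217) and top (190,173). That puts the cap at about (563,202,240). I'll shut the gripper, rise and cross over.

```bash
python3 -m handwheel '[[-1,0,0,-2.4,0,0,0],[-1,0,0,-2.4,0,0,0],[-1,0,0,-2.4,0,0,0],[-1,0,0,-2.4,0,0,0],[-1,1,-1,0,0,0,0],[-1,2,-2.1,0,0,0,0],[-1,2,-2.1,0,0,0,0],[-1,2,-2.1,0,0,0,0],[-1,2,-2.1,0,0,0,0],[-1,2,-2.1,0,0,0,0],[-1,2,-2.1,0,0,0,0],[-1,2,-2.1,0,0,0,0]]' 40
python3 -m handwheel '[[-1,2,-2.1,0,0,0,0],[-1,2,-2.1,0,0,0,0],[-1,2,-2.1,0,0,0,0],[-1,2,-2.1,0,0,0,0],[-1,2,-2.1,0,0,0,0],[-1,2,-2.1,0,0,0,0],[-1,2,-2.1,0,0,0,0],[-1,2,-2.1,0,0,0,0],[-1,2,-2.1,0,0,0,0],[-1,2,-2.1,0,0,0,0],[-1,2,-2.1,0,0,0,0],[-1,2,-2.1,0,0,0,0]]'
```

```text
time: 1.5
tool_pos: [273.0, -378.8, 344.4]
tcp_rot: [180.0, -0.0, 16.9]
ft_force: [0.8, 0.1, 0.1]
finger_gap: -0.2
grip_force: 0.0
time: 2.5
tool_pos: [429.2, -67.6, 344.6]
tcp_rot: [180.0, -0.0, 17.0]
ft_force: [0.5, -0.2, 0.0]
finger_gap: -0.3
grip_force: 0.0
```

```bash
python3 -m handwheel '[[-1,2,-2.1,0,0,0,0],[-1,2,-2.1,0,0,0,0],[-1,2,-2.1,0,0,0,0],[-1,2,-2.1,0,0,0,0],[-1,2,-2.1,0,0,0,0],[-1,2,-2.1,0,0,0,0],[-1,2,-2.1,0,0,0,0],[-1,2,-2.1,0,0,0,0],[-1,2,-2.1,0,0,0,0],[-1,2,-2.1,0,0,0,0],[-1,0.7,-0.9,0,0,0,0],[-1,0,0,0,0,0,0]]'
python3 -m handwheel '[[-1,0,0,1.5,0,0,0],[-1,0,0,1.5,0,0,0],[-1,0,0,1.5,0,0,0],[-1,0,0,0.7,0,0,0],[-1,0,0,0,0,0,0],[-1,0,0,0,0,0,0]]'
python3 - <<'E'
from bench import *
import cv2,numpy as np
cs=[]
for n,(u,v) in(("side",(202,218)),("top",(190,173)),):
    p=snapshot(n);im=cv2.cvtColor(p["image"],cv2.COLOR_RGB2BGR)
    cs.append(cv2.resize(im[v-90:v+70,u-60:u+60],(390,520),interpolation=cv2.INTER_CUBIC))
cv2.imwrite("pics/near.png",np.hstack(cs))
E
```

```text
time: 3.5
tool_pos: [563.1, 203.0, 343.5]
tcp_rot: [-180.0, 0.1, 17.1]
ft_force: [1.0, -0.1, 1.1]
finger_gap: -0.0
grip_force: 0.0
time: 4.0
tool_pos: [562.7, 200.1, 292.6]
tcp_rot: [180.0, 0.0, 16.9]
ft_force: [0.5, -0.1, 0.2]
finger_gap: 0.0
grip_force: 0.0
```

View pics/near.png

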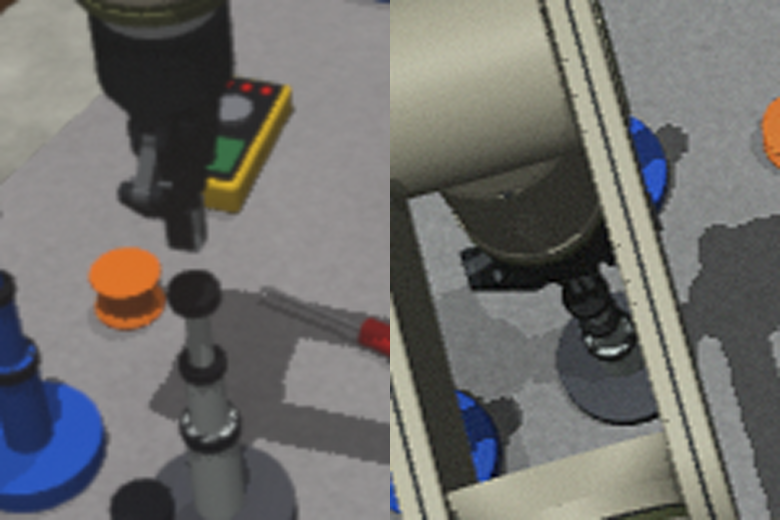

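The picture shows the fingertips (crop (185,240)) straight above the cap (195,290). I'll go down until contact.

```bash
python3 -m handwheel '[[-1,0,0,0.8,0,0,0],[-1,0,0,0.8,0,0,0],[-1,0,0,0.8,0,0,0],[-1,0,0,0.4,0,0,0],[-1,0,0,0.4,0,0,0],[-1,0,0,0.4,0,0,0]]'
python3 -m handwheel '[[-1,0,0,0.5,0,0,0],[-1,0,0,0.5,0,0,0],[-1,0,0,0.5,0,0,0],[-1,0,0,0.5,0,0,0]]'
python3 -m handwheel '[[-1,0,0,0.5,0,0,0],[-1,0,0,0.5,0,0,0],[-1,0,0,0.5,0,0,0],[-1,0,0,0.5,0,0,0]]'
```

```text
time: 4.6
tool_pos: [562.8, 200.8, 256.0]
tcp_rot: [-180.0, 0.0, 17.0]
ft_force: [-3.2, -0.2, 4.2]
finger_gap: 0.3
grip_force: 2.0
time: 4.93
tool_pos: [562.9, 200.8, 236.0]
tcp_rot: [180.0, 0.0, 16.9]
ft_force: [-3.4, -0.4, 3.6]
finger_gap: 0.1
grip_force: 2.0
time: 5.27
tool_pos: [562.9, 200.8, 215.7]
tcp_rot: [-180.0, 0.0, 16.9]
ft_force: [-3.2, -0.6, 4.0]
finger_gap: 0.1
grip_force: 2.0
```

```bash
python3 -m handwheel '[[-1,0,0,0.5,0,0,0],[-1,0,0,0.5,0,0,0],[-1,0,0,0.5,0,0,0],[-1,0,0,0.5,0,0,0]]'
python3 -m handwheel '[[-1,0,0,0.5,0,0,0],[-1,0,0,0.5,0,0,0],[-1,0,0,0.5,0,0,0],[-1,0,0,0.5,0,0,0]]'
python3 -m handwheel '[[-1,0,0,0.4,0,0,0],[-1,0,0,0.4,0,0,0],[-1,0,0,0.4,0,0,0]]'
```

```text
time: 5.6
tool_pos: [563.1, 200.9, 196.7]
tcp_rot: [180.0, -0.0, 16.9]
ft_force: [-5.0, -1.6, 9.5]
finger_gap: -0.2
grip_force: 4.8
time: 5.93
tool_pos: [563.1, 200.9, 176.7]
tcp_rot: [180.0, -0.0, 16.9]
ft_force: [-6.1, -0.5, 10.1]
finger_gap: -0.0
grip_force: 4.8
time: 6.18
tool_pos: [563.1, 200.9, 164.7]
tcp_rot: [180.0, -0.0, 17.0]
ft_force: [-6.5, -1.7, 9.1]
finger_gap: 0.2
grip_force: 4.7
```

The force has risen from about 4 N to 10 N, so the inner tube is home and the middle tube is moving. Now the last 11 mm, gently.

```bash
python3 -m handwheel '[[-1,0,0,0.3,0,0,0],[-1,0,0,0.3,0,0,0],[-1,0,0,0.2,0,0,0]]'
python3 -m handwheel '[[-1,0,0,0.1,0,0,0],[-1,0,0,0.1,0,0,0],[-1,0,0,0,0,0,0]]'
python3 -m handwheel '[[-1,0,0,0.1,0,0,0],[-1,0,0,0,0,0,0]]'
python3 -m handwheel '[[-1,0,0,0.1,0,0,0],[-1,0,0,0,0,0,0]]'
```

```text
time: 6.43
tool_pos: [563.1, 200.8, 156.5]
tcp_rot: [-180.0, -0.0, 16.9]
ft_force: [-4.1, -1.1, 10.3]
finger_gap: -0.0
grip_force: 4.6
time: 6.68
tool_pos: [563.0, 200.8, 154.5]
tcp_rot: [180.0, -0.0, 16.9]
ft_force: [-4.5, -0.9, 8.0]
finger_gap: 0.1
grip_force: 3.6
time: 6.85
tool_pos: [563.1, 200.9, 153.9]
tcp_rot: [180.0, -0.0, 16.9]
ft_force: [-5.9, -1.4, 9.5]
finger_gap: 0.0
grip_force: 4.9
time: 7.02
tool_pos: [563.3, 200.9, 153.9]
tcp_rot: [180.0, -0.1, 16.9]
ft_force: [-7.3, -3.0, 15.8]
finger_gap: 0.2
grip_force: 7.5
```

Contact at the stop is beginning (153.9, force rising). One more press to be sure.

```bash
python3 -m handwheel '[[-1,0,0,0.1,0,0,0],[-1,0,0,0,0,0,0]]'
python3 -m handwheel '[[-1,0,0,0.1,0,0,0],[-1,0,0,0,0,0,0],[-1,0,0,0,0,0,0]]'
```

```text
time: 7.18
tool_pos: [563.6, 201.0, 153.8]
tcp_rot: [180.0, -0.1, 17.0]
ft_force: [-10.4, -2.6, 20.0]
finger_gap: 0.1
grip_force: 10.1
time: 7.43
tool_pos: [563.8, 201.0, 153.7]
tcp_rot: [180.0, -0.2, 17.0]
ft_force: [-13.2, -2.4, 25.4]
finger_gap: -0.1
grip_force: 12.7
```

The stop is firm: 25 N with no movement, at the expected 137 mm. I'll back off straight up and check.

```bash
python3 -m handwheel '[[-1,0,0,-0.5,0,0,0],[-1,0,0,-1,0,0,0],[-1,0,0,-2,0,0,0],[-1,0,0,-2,0,0,0],[-1,0,0,-2,0,0,0],[-1,0,0,-2,0,0,0],[-1,0,0,-2,0,0,0],[-1,0,0,-2,0,0,0],[-1,0,0,-2,0,0,0],[-1,0,0,-2,0,0,0],[-1,0,0,0,0,0,0],[-1,0,0,0,0,0,0]]'
python3 - <<'E'
from bench import *
import cv2
p=snapshot("side");im=cv2.cvtColor(p["image"],cv2.COLOR_RGB2BGR)
cv2.imwrite("pics/end.png",cv2.resize(im[80:380,100:380],(747,600 )[:2] if 0 else (560,600),interpolation=cv2.INTER_CUBIC))
E
```

```text
time: 8.43
tool_pos: [563.8, 201.0, 326.7]
tcp_rot: [180.0, -0.2, 16.9]
ft_force: [-0.1, -0.1, -0.5]
finger_gap: -0.3
grip_force: 0.0
```

View pics/end.png

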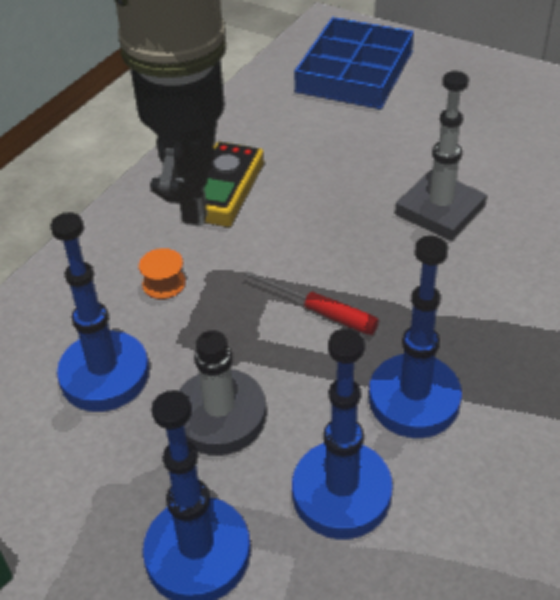

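The round dark mast (crop (212,350)) is fully collapsed. The square-foot mast (455,80) and the blue ones are unchanged, and the gripper is clear.

```bash
python3 -c "from bench import *;print(hand_in())"
```

```text
the job is handed in; nothing more can be done
None
```

The mast on the dark round foot is fully collapsed, inner tube first and then the middle, and the mast on the square foot is still extended; I handed the job in at about 8.5 s with the gripper clear.

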